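# Refit the fuse box cover in the camper van kitchen

## Task

Close up the 12 V fuse box on the worktop: swing its catch out of the way, hook the tongue of the loose cover fully under the box's fixed lip and lower the cover until it lies flat in its seat. Then swing the catch all the way back over the cover's edge so that it is held, and leave the mug, jars and lighter where they stand.

Things in the scene. Friction and masses are not known exactly. Their poses are not given: they have to be found in the camera images.
- fusebox: Fixed dark steel box, 212 (x) x 208 (y) mm, open on top. Origin: centre of its underside on the worktop, z up. Sockets and catch at +x, lip at -x. Its upper collar, carrying walls, seat, lip and catch, is adjusted in height by slotted bolts: all of it may sit up to 5 mm higher or lower than drawn, which is not measured: feel for it. Seated, the cover has the box's directions, handle up.
- seat (a point): Outer edge of the front ledge as drawn, middle (box x = 76, z = 60 mm); axes as the box's. The seated cover's front rests on this ledge (12 mm wide in x), its rear on the keeper's foot, level with it. Walls rise 6 mm above the ledge at both sides (16 mm thick) and +x (30 mm). The seat is 170 x 176 mm: 4 mm longer and 6 mm wider than the cover with tongue, which goes in only tilted, tongue first.
- pocket (a point): Lip's edge, middle, projected down to the keeper's foot, as drawn (box x = -80, z = 60 mm). The keeper is an aluminium U-channel along the box's -x end: foot (top z = 60, x = -94 to -62 mm), back wall at x = -94, lip 4 mm thick, underside 7.5 mm above the foot, edge at x = -80. Its pocket is 118 mm wide (y), ends closed. Fixed to the collar: height only as drawn.
- cover: Loose grey metal cover, 0.25 to 0.46 kg, flat on the worktop. Origin: centre of the underside of its plate, 150 (x) x 170 (y) x 6 mm, z up. A tongue 110 mm wide, 6 mm thick, sticks out 16 mm from the middle of the plate's -x edge. On top a black bow handle along x: a bar 70 mm long, 14 mm wide (y), z = 29 to 41 mm, centred over the origin, feet at both ends, gap below.
- tongue_edge (a point): Middle of the end edge of the cover's tongue, on the underside (cover x = -91, z = 0 mm). Axes as the cover's.
- front_edge (a point): Middle of the cover's opposite long edge, on the underside (cover x = +75, z = 0 mm). Axes as the cover's.
- catch (a joint): Angle of the swivel catch, a flat steel arm reaching 40 mm from a vertical pivot screw, over the recess at the start. At 0 (a stop) it points to box -x, 28 mm over the recess. It grows anticlockwise seen from above: at q the arm points to box (-cos q, -sin q). Clear of the recess from 1.45 on, and of the tilted cover's front edge from 2; the other stop is at 2.5. Stays where left.
- pivot (a point): Catch's pivot on the +x wall's top, as drawn (box x = 88, y = 0, z = 66 mm); axes as the box's. The catch's flat arm is 16 mm wide, 4 mm thick, z = 68 to 72 mm, 2 mm above the seated cover's plate. At its tip, centred 38 mm from the pivot, an upturned finger tab stands up to z = 93 mm, 4 mm thick along the arm, 16 mm wide across it. Pushed sideways it swings with about 1 N.
- mug: Steel mug, 80 mm across, 85 mm high, bystander. Origin: centre of its foot.
- jar: Glass jar with a red lid, 72 mm across, 110 mm high, bystander. Origin: centre of its foot.
- lighter: Green lighter lying flat, about 80 x 24 x 12 mm, bystander. Origin: underside.
- spice: Small jar with a yellow lid, 44 mm across, 100 mm high, bystander. Origin: centre of its foot.
There are look-alikes about, which are no part of the job. There is more than one size of the cover; the job needs the largest.

How it is judged:
At the end, for the whole second after the job is handed in: The cover lies still in its seat, tilt under 0.02 rad; its tongue reaches at least 8 mm under the lip; both ends are at seat height (at most 6 mm above, 7 mm below the drawn height: not on top of lip or catch); the catch is swung over its edge to within 0.3 rad of the stop (x of tongue_edge in the frame of pocket below -0.008 m and z of tongue_edge in the frame of pocket between -0.007 and 0.006 m and z of front_edge in the frame of seat between -0.007 and 0.006 m and angle between the x axis of cover and the x axis of fusebox, either way round below 0.06 rad and angle between cover's own z axis and vertical below 0.02 rad and value of joint catch below 0.3 rad and linear speed of cover below 0.02 m/s); the robot touches nothing.
It fails at once if a bystander was moved by more than 30 mm or knocked over (distance of any of mug, jar, lighter, spice from where it was at the start of the episode above 0.03 m or angle between any of mug, jar, spice's own z axis and vertical above 0.5 rad).
It also fails if it takes over 70 s, if anything falls off the work surface, if the arm or the gripper's body presses on something with over 40 N, if the wrist force passes 120 N, or if a joint passes its speed limit or range.

## Robot

A 6-joint arm with a two-finger parallel gripper is mounted at the origin on the work surface. World frame = base frame: x ahead of the robot, y to its left, z up, the work surface at z = 0. Lengths are in m, angles in rad, forces in N, time in s.
With the tool pointing down it reaches from about 0.4 to 0.825 m from the base axis. Payload 7 kg.
Tool frame: the origin (TCP) lies on the centre line of the jaws, within the pads' length; the fingertips stand tip_reach ahead of it and the grasp point (between the pads) is the TCP (tip_reach is the distance from the TCP to the fingertips, in m); z points along the fingers, y is the line along which they close (so a half turn about z gives the same grasp; the last joint's range is limited). The gripper opens to 88 mm and grips with 3 to 60 N. Pads are 19 mm wide; open, the fingers measure 130 mm over their backs; the gripper's body (78 mm by 193 mm) begins 47 mm behind the grasp point.
Start: joints at [1.457, 0.359, 0.012, 0, -1.224, -0.288], TCP at [0.264, 0.621, 0.246] pointing down, gripper open.
Joint ranges: [-3.07, 3.07], [-1.43, 2.12], [-1.02, 1.25], [-3.03, 1.67], [-3.05, -0], [-3.03, 3.03]. Speed limits (rad/s): [2.39, 2.39, 3.01, 3.14, 3.14, 3.14].

## Interface

Orientations are given as [roll, pitch, yaw] about the fixed x, y, z axes, in that order (R = Rz(yaw) Ry(pitch) Rx(roll)).
In Python, from station import get_state, grab_frame, calibration, job_done, find_in, mark_of, tip_reach gives the robot as it stands.
- The arm moves only by the shell command python3 -m handwheel 'ROWS' [OPENING] [FORCE]. ROWS is JSON, a list of rows, each an object with "delta_pos": the shift along the world's x, y, z in units of 30 mm (1.0 is 30 mm), a list of three; "dr": the turn, a rotation vector about the world's x, y, z in degrees, a list of three. In form: [{"delta_pos": [tx, ty, tz], "dr": [rx, ry, rz]}, ...]. A call has 1 to 10 rows; each row shifts and turns the commanded pose from where the row before left it; what a row does not reach is not made up. A row lasts 1/10 s, in which the tool goes at most 50 mm and 8.59 degrees, less where a joint would pass 70% of its speed; a pose out of reach is approached as far as the arm can. A call is refused whole if a number of a shift passes 1 or a number of a turn 8.59, either way. A call with a gripper value outside its range is refused whole. OPENING is the closure, from -1 (fully open) to 1 (shut), set as the call begins (- or left out, the last holds). The fingers move at their own pace and stop on an object; FORCE is the grip in N (left out, the last holds). Time passes only in rows, so rows that do not move let the fingers close. It gives the time, the measured TCP pose, the force, the opening and the grip force at its end, in the units of the state.
- get_state(): the state, without advancing time (a new reading comes with each control period).
- grab_frame(name): name is "scene" or "top"; returns the picture (420x560x3 uint8, red, green, blue); there is no depth.
- calibration(name): a dict with "fx", "fy", "cx", "cy" (pixels), "extrinsics" (4x4, takes a point from world to camera coordinates). Camera axes: x right, y down, z forward; pixel columns grow to the right and rows downward; lengths in m; the calibration is good to about 2 mm. A picture is of the moment at which its call begins. calibration takes no time and is no camera call.
- job_done(): hands the job in; it is judged then, once.
Trained networks look in the newest picture that a camera, given by its name, has taken for a name from the list of things; names that differ only in an ending like _2 or _b are one class to them, and where a whole thing is asked for, a point or a joint stands for the part that bears it (a point fixed in the world has none). Each returns a list of dicts, best first, with "conf" (0 to 1); they miss things now and then, are a little off and sometimes report something else, mostly with a low value. They report only what shows in the picture. A call takes as long as a camera call. They do not tell look-alikes from the thing itself.
- find_in(camera, query): "location" ([column, row] in pixels, amid what is visible of it).
- mark_of(camera, query): "location" ([column, row] in pixels: a listed point, or the origin of a listed thing).
The state is a dict: "t": time; "q": joint angles; "qd": joint speeds; "joint_efforts": joint torques, N m; "eef_pos": TCP position; "ee_rot": TCP orientation; "force": force on the tool from outside, world axes, zero at the start; "moment": the same for the moment, N m; "width": finger opening in m; "gripper_force": force on a finger pad.
Only numpy, scipy, OpenCV 4.12 (cv2) and the standard library are available. Lean on these libraries where they do the work, as an engineer would, in place of code of your own. Each camera call takes 0.05 s, during which the arm holds its last target. There are 200 camera calls.

## Working session

There is one attempt and no reset: what is moved stays moved. The work goes in short steps, Python scripts to look and compute and a shell command to move; the robot and the scene stay as the last step left them, time stands still between calls to the robot, and variables do not carry over. Pictures are saved under pics/ and viewed, at most 11 in all, crops included, and the job is handed in when it is done.

```bash
mkdir -p pics; cat > h.py <<'E'
import numpy as np,cv2
from station import *
def save(cam,fn,s=1):
    im=grab_frame(cam); cv2.imwrite('pics/'+fn,im[:,:,::-1]); return im
def ray(cam,p):
    c=calibration(cam);E=np.array(c['extrinsics']);R,t=E[:3,:3],E[:3,3]
    d=R.T@np.array([(p[0]-c['cx'])/c['fx'],(p[1]-c['cy'])/c['fy'],1]);return -R.T@t,d
def at(cam,p,z):
    o,d=ray(cam,p);return (o+d*(z-o[2])/d[2]).round(4)
def pix(cam,P):
    c=calibration(cam);E=np.array(c['extrinsics']);q=E[:3,:3]@np.array(P)+E[:3,3]
    return np.array([c['fx']*q[0]/q[2]+c['cx'],c['fy']*q[1]/q[2]+c['cy']]).round(1)
E
python3 - <<'E'
from h import *
a=save('top','a.png');b=save('scene','b.png')
for cam in('top','scene'):
    print(cam,ray(cam,(280,210)))
    for n,z in(('fusebox',0),('cover',0),('tongue_edge',0),('front_edge',0),('pivot',.066),('seat',.06),('pocket',.06),('mug',0),('jar',0),('spice',0),('lighter',0)):
        for r in mark_of(cam,n)[:3]: print(n,round(r['conf'],2),np.round(r['location'],0),at(cam,r['location'],z))
print(tip_reach,get_state())
E
```

```text
top (array([0.26457058, 0.01383757, 1.47569388]), array([ 0.20686776,  0.00143918, -0.97839457]))
fusebox 0.6 [235. 219.] [0.5446 0.1679 0.    ]
cover 0.85 [344. 228.] [ 0.5147 -0.198   0.    ]
cover 0.62 [418. 213.] [ 0.5665 -0.4512  0.    ]
cover 0.56 [351. 293.] [ 0.3023 -0.2167  0.    ]
tongue_edge 0.73 [324. 244.] [ 0.4629 -0.1291  0.    ]
tongue_edge 0.64 [424. 228.] [ 0.5163 -0.4657  0.    ]
tongue_edge 0.6 [344. 283.] [ 0.3321 -0.1926  0.    ]
front_edge 0.97 [361. 311.] [ 0.2444 -0.2458  0.    ]
front_edge 0.82 [362. 215.] [ 0.5586 -0.2596  0.    ]
front_edge 0.72 [409. 197.] [ 0.6213 -0.4237  0.    ]
pivot 0.91 [237. 190.] [0.6284 0.1565 0.066 ]
seat 0.61 [237. 197.] [0.608  0.1553 0.06  ]
pocket 0.95 [231. 241.] [0.4632 0.1715 0.06  ]
mug 0.76 [273. 150.] [0.7915 0.0406 0.    ]
jar 0.72 [152. 234.] [0.4935 0.4428 0.    ]
spice 0.71 [425. 270.] [ 0.3756 -0.4619  0.    ]
spice 0.61 [154. 234.] [0.4942 0.4361 0.    ]
lighter 0.59 [356. 159.] [ 0.7569 -0.2465  0.    ]
scene (array([ 1.12581929, -0.43090215,  1.20082808]), array([-0.42086051,  0.32454999, -0.8471457 ]))
fusebox
[... 759 characters left out ...]
99 -0.    ]
0.019 {'t': 1.2, 'q': array([ 1.45715552e+00,  3.58549312e-01,  1.18974111e-02,  1.55255130e-05,
       -1.22406649e+00, -2.88116110e-01]), 'qd': array([-1.71128949e-03, -2.03290286e-03,  7.82721967e-05,  6.65409423e-04,
       -2.23858161e-04,  7.81115591e-04]), 'joint_efforts': array([-1.09756591e-03, -5.82388365e+01,  2.93286932e+01,  7.00244084e+00,
        1.23402648e-02, -2.07567672e-05]), 'eef_pos': array([0.26395402, 0.62123882, 0.24559572]), 'ee_rot': array([-3.14151378e+00,  8.14437475e-06, -4.01751646e-01]), 'force': array([ 0.14455072, -0.72901723, -0.34303255]), 'moment': array([0.00024291, 0.03619253, 0.05316158]), 'gripper_force': 0.0, 'width': 0.08750922617411294}
```

View pics/a.png

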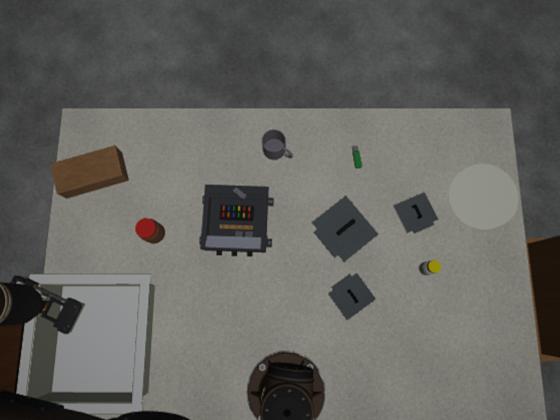

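View pics/b.png

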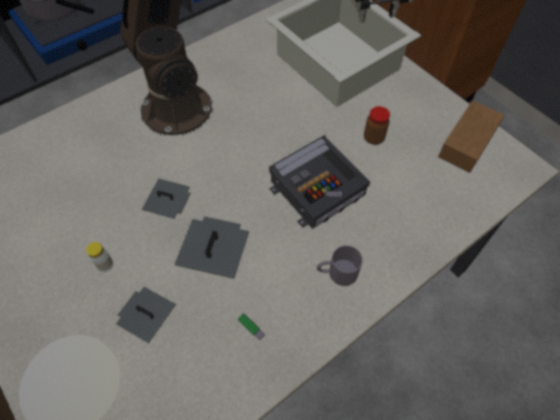

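```bash
python3 - <<'E'
from h import *
a=cv2.imread('pics/a.png');b=cv2.imread('pics/b.png')
A=cv2.resize(a[175:265,190:290],None,fx=6,fy=6,interpolation=cv2.INTER_CUBIC)
B=cv2.resize(b[130:240,260:380],None,fx=5,fy=5,interpolation=cv2.INTER_CUBIC)
B=B[:540]
cv2.imwrite('pics/c.png',cv2.convertScaleAbs(cv2.resize(A,(600,540)),alpha=1.6))
cv2.imwrite('pics/d.png',cv2.convertScaleAbs(B,alpha=1.6))
# cover segmentation
for cam,im,(x0,x1,y0,y1) in(('top',a,(305,385,190,270)),('scene',b,(170,255,210,285))):
    g=cv2.cvtColor(im,cv2.COLOR_BGR2GRAY)
    t,_=cv2.threshold(g[y0:y1,x0:x1],0,255,cv2.THRESH_OTSU)
    m=(g[y0:y1,x0:x1]<t).astype(np.uint8)
    n,l,s,c=cv2.connectedComponentsWithStats(m);k=1+np.argmax(s[1:,4])
    yy,xx=np.where(l==k);P=np.array([at(cam,(x+x0,y+y0),.003)[:2] for x,y in zip(xx,yy)])
    # remove tongue: opening unavailable -> rect of whole
    r=cv2.minAreaRect((P*1000).astype(np.float32));print(cam,t,len(xx),r,'centroid',P.mean(0))
E
```

```text
top 94.0 2411 ((510.71856689453125, -192.93821716308594), (169.7093048095703, 166.55386352539062), 38.453704833984375) centroid [ 0.51122862 -0.19517964]Traceback (most recent call last):
  File "<stdin>", line 14, in <module>
  File "h.py", line 9, in at
    o,d=ray(cam,p);return (o+d*(z-o[2])/d[2]).round(4)
        ~~~^^^^^^^
  File "h.py", line 6, in ray
    c=calibration(cam);E=np.array(c['extrinsics']);R,t=E[:3,:3],E[:3,3]
ValueError: time passes only in moves, steps and waits
```

View pics/c.png

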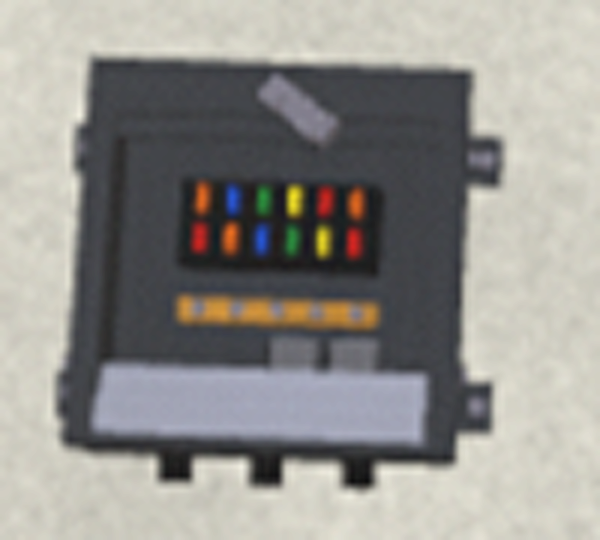

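View pics/d.png

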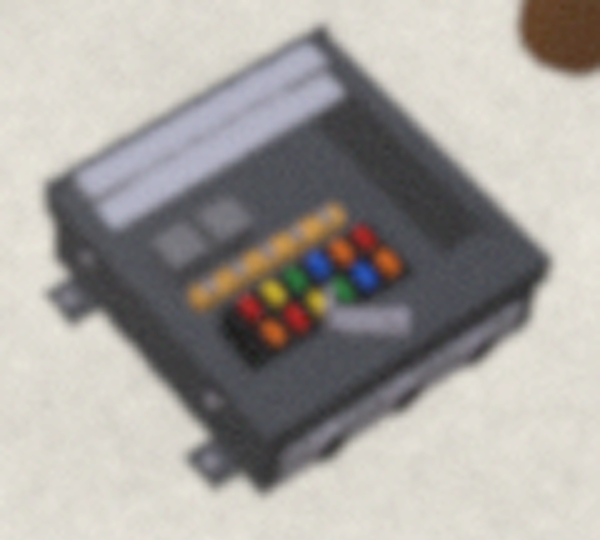

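The views show the box near (235,219) in top with its lip at the image bottom and the catch arm from about (236,189) (pivot) to (245,197) (tip). The large cover lies near (345,228), its tongue at (324,244).

```bash
sed -i 's/^from station import \*/from station import *\nimport functools\ncalibration=functools.lru_cache(calibration)/' h.py
cat > fit.py <<'E'
from h import *
from scipy.optimize import minimize,least_squares
def T(p,pts):
    c,s=np.cos(p[2]),np.sin(p[2]);return [(p[0]+c*x-s*y,p[1]+s*x+c*y,z) for x,y,z in pts]
def coverfit(ims,p0):
    out=[]
    ms={}
    for cam,im in ims.items():
        g=cv2.cvtColor(im,cv2.COLOR_BGR2GRAY).astype(float)
        m=np.clip((150-g)/80,0,1) ; ms[cam]=m
    def model(cam,p,k=8):
        c=np.mean([pix(cam,q) for q in T(p,[(0,0,0)])],axis=0)
        a=np.zeros((420*k//1,560*k),np.uint8) if False else None
        x0,y0=(np.array(pix(cam,(p0[0],p0[1],0)))-60).astype(int)
        M=np.zeros((120*k,120*k),np.uint8)
        for poly in ([(-75,-85),(75,-85),(75,85),(-75,85)],[(-91,-55),(-70,-55),(-70,55),(-91,55)]):
            for z in(0,.006):
                q=np.array([(pix(cam,v)-(x0,y0)+.5)*k for v in T(p,[(u/1000,v/1000,z) for u,v in poly])])
                cv2.fillPoly(M,[q.round().astype(np.int32)],255)
        return cv2.resize(M,(120,120),interpolation=cv2.INTER_AREA)/255.,x0,y0
    def cost(p,cams):
        s=0
        for cam in cams:
            M,x0,y0=model(cam,p);w=ms[cam][y0:y0+120,x0:x0+120]
            yy,xx=np.mgrid[:120,:120];r=np.hypot(xx-60,yy-60)<50
            s+=(((M-w)**2)*r).sum()
        return s
    for cams in(['top'],['scene'],['top','scene']):
        b=min((minimize(cost,[p0[0],p0[1],p0[2]+d],args=(cams,),method='Nelder-Mead',options=dict(initial_simplex=[[p0[0],p0[1],p0[2]+d],[p0[0]+.01,p0[1],p0[2]+d],[p0[0],p0[1]+.01,p0[2]+d],[p0[0],p0[1],p0[2]+d+.1]],xatol=1e-4,fatol=.01)) for d in(-.1,.1)),key=lambda r:r.fun)
        print(cams,b.x.round(4),round(b.fun,1))
if __name__=='__main__':
    a=cv2.imread('pics/a.png');b=cv2.imread('pics/b.png')
    coverfit({'top':a,'scene':b},(.511,-.194,-.93))
    cA=lambda u,v:(u/6+190-.4,v/6+175-.4); cB=lambda u,v:(u/5+260-.4,v/5+130-.4)
    obs=[('top',cA(92,60),(106,104,66)),('top',cA(470,72),(106,-104,66)),('top',cA(428,374),(-80,-59,71.5)),('top',cA(102,364),(-80,59,71.5)),
     ('scene',cB(320,30),(-106,104,66)),('scene',cB(548,262),(106,104,66)),('scene',cB(48,188),(-106,-104,66)),('scene',cB(265,488),(106,-104,20))][:7]
    f=lambda p:np.concatenate([pix(c,T(p,[(o[0]/1e3,o[1]/1e3,o[2]/1e3+(p[3] if len(p)>3 else 0))])[0])-u for c,u,o in obs])
    for x in([.54,.168,-.05],[.54,.168,-.05,0]):
        r=least_squares(f,x,x_scale=.01,diff_step=1e-2);print(r.x.round(4));print(r.fun.reshape(-1,2).round(1).tolist())
    p=r.x
    for uv in((282,88),(325,130)): print('catch',at('top',cA(*uv),.072))
E
python3 fit.py
```

```text
['top'] [ 0.5154 -0.1995 -0.9032] 356.9
['scene'] [ 0.5117 -0.1965 -0.9032] 199.5
['top', 'scene'] [ 0.5136 -0.1979 -0.8983] 597.6
[ 0.5423  0.1632 -0.0364]
[[-0.3, -1.4], [0.1, -1.1], [-9.7, 4.3], [7.5, 4.4], [1.0, 2.3], [1.4, 2.0], [-0.3, 2.6]]
[ 0.5425  0.1633 -0.0301  0.    ]
[[-0.5, -1.3], [-0.1, -1.4], [-9.6, 4.1], [7.6, 4.5], [0.8, 2.3], [1.5, 1.8], [-0.3, 2.9]]
catch [0.63   0.1573 0.072 ]
catch [0.6066 0.1335 0.072 ]
```

```bash
python3 - <<'E'
from fit import *
cA=lambda u,v:(u/6+190-.4,v/6+175-.4); cB=lambda u,v:(u/5+260-.4,v/5+130-.4)
obs=[('top',cA(92,60),(106,104,66)),('top',cA(470,72),(106,-104,66)),('top',cA(428,374),(-62,-79,60)),('top',cA(102,364),(-62,79,60)),
     ('scene',cB(320,30),(-106,104,66)),('scene',cB(548,262),(106,104,66)),('scene',cB(48,188),(-106,-104,66))]
def f(p,obs=obs): return np.concatenate([pix(c,T(p,[(o[0]/1e3,o[1]/1e3,o[2]/1e3+(p[3] if len(p)>3 else 0))])[0])-u for c,u,o in obs])
for ob in (obs,obs[:4],obs[4:]):
    r=least_squares(f,[.54,.168,-.05],x_scale=.01,diff_step=1e-2,args=(ob,));print(r.x.round(4),r.fun.reshape(-1,2).round(1).tolist())
p=[.5405,.166,-.035]
E
```

```text
[ 0.5377  0.1633 -0.0512] [[0.1, -0.5], [0.5, 0.7], [-3.3, 1.2], [1.8, 0.2], [0.7, 1.5], [0.2, 1.6], [-1.1, 1.0]]
[ 0.5388  0.1624 -0.0438] [[0.2, -0.6], [0.5, 0.2], [-2.9, 0.7], [2.2, 0.0]]
[ 0.5341  0.1669 -0.0476] [[0.7, 0.2], [0.3, 0.0], [-0.9, -0.2]]
```

```bash
R='';
python3 -m handwheel '[{"delta_pos":[0.56,-0.817,0],"dr":[0,0,-5.6]},{"delta_pos":[0.56,-0.817,0],"dr":[0,0,-5.6]},{"delta_pos":[0.56,-0.817,0],"dr":[0,0,-5.6]},{"delta_pos":[0.56,-0.817,0],"dr":[0,0,-5.6]},{"delta_pos":[0.56,-0.817,0],"dr":[0,0,-5.6]},{"delta_pos":[0.56,-0.817,0],"dr":[0,0,-5.6]},{"delta_pos":[0.56,-0.817,0],"dr":[0,0,-5.6]},{"delta_pos":[0.56,-0.817,0],"dr":[0,0,-5.6]},{"delta_pos":[0.56,-0.817,0],"dr":[0,0,-5.6]},{"delta_pos":[0.56,-0.817,0],"dr":[0,0,-5.6]}]' 0 20
python3 -m handwheel '[{"delta_pos":[0.56,-0.817,0],"dr":[0,0,-5.6]},{"delta_pos":[0.56,-0.817,0],"dr":[0,0,-5.6]},{"delta_pos":[0.56,-0.817,0],"dr":[0,0,-5.6]},{"delta_pos":[0.56,-0.817,0],"dr":[0,0,-5.6]},{"delta_pos":[0.56,-0.817,0],"dr":[0,0,-5.6]},{"delta_pos":[0.56,-0.817,0],"dr":[0,0,-5.6]},{"delta_pos":[0.56,-0.817,0],"dr":[0,0,-5.6]},{"delta_pos":[0.56,-0.817,0],"dr":[0,0,-5.6]},{"delta_pos":[0.56,-0.817,0],"dr":[0,0,-5.6]},{"delta_pos":[0.56,-0.817,0],"dr":[0,0,-5.6]}]'
python3 -m handwheel '[{"delta_pos":[0,0,0],"dr":[0,0,0]},{"delta_pos":[0,0,0],"dr":[0,0,0]}]'
```

```text
t: 2.2
eef_pos: [0.4325, 0.3751, 0.2458]
ee_rot: [-3.141, 0.0, -1.383]
force: [-0.3, 0.1, -0.2]
width: 0.0436
gripper_force: 0.0
t: 3.2
eef_pos: [0.6006, 0.13, 0.2457]
ee_rot: [-3.142, 0.0, -2.361]
force: [-0.0, 0.1, 0.5]
width: 0.0435
gripper_force: 0.0
t: 3.4
eef_pos: [0.6001, 0.1304, 0.2453]
ee_rot: [3.141, -0.0, -2.357]
force: [0.7, -0.1, 0.8]
width: 0.0438
gripper_force: 0.0
```

```bash
python3 -m handwheel '[{"delta_pos":[0,0,-0.96],"dr":[0,0,0]},{"delta_pos":[0,0,-0.96],"dr":[0,0,0]},{"delta_pos":[0,0,-0.96],"dr":[0,0,0]},{"delta_pos":[0,0,-0.96],"dr":[0,0,0]},{"delta_pos":[0,0,-0.96],"dr":[0,0,0]},{"delta_pos":[0,0,0],"dr":[0,0,0]}]'
python3 -m handwheel '[{"delta_pos":[0,0,0],"dr":[0,0,0]},{"delta_pos":[0,0,0],"dr":[0,0,0]}]' 0.45
python3 - <<'E'
from h import *
im=save('top','e0.png');cv2.imwrite('pics/e.png',cv2.resize(im[170:260,190:290,::-1],(600,540),interpolation=cv2.INTER_CUBIC))
th=.82+.147*np.arange(12);P=-.039/.03*np.c_[np.cos(th),np.sin(th)]
print(np.diff(P,axis=0).round(3).tolist())
E
```

```text
t: 4.0
eef_pos: [0.5971, 0.1309, 0.0979]
ee_rot: [3.139, -0.006, -2.355]
force: [-1.0, 0.0, -0.2]
width: 0.0438
gripper_force: 0.0
t: 4.2
eef_pos: [0.6009, 0.1319, 0.1035]
ee_rot: [-3.141, 0.002, -2.355]
force: [-0.5, -0.8, 0.6]
width: 0.0332
gripper_force: 0.0
[[0.149, -0.12], [0.165, -0.097], [0.177, -0.071], [0.186, -0.045], [0.19, -0.017], [0.191, 0.011], [0.187, 0.039], [0.179, 0.066], [0.168, 0.091], [0.152, 0.115], [0.134, 0.136]]
```

View pics/e.png

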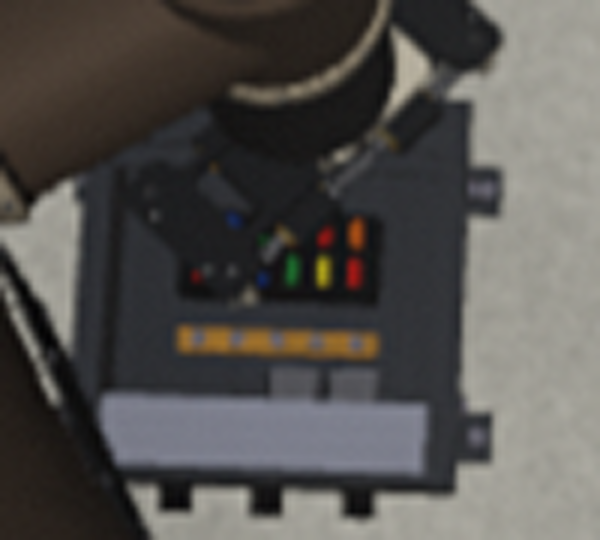

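The gripper stands over the catch tab (about pixel (240,205)), with the tab hidden below it. I'll swing the arc and watch the force.

```bash
python3 -m handwheel '[{"delta_pos":[0.149,-0.12,0],"dr":[0,0,8.4]},{"delta_pos":[0.165,-0.097,0],"dr":[0,0,8.4]},{"delta_pos":[0.177,-0.071,0],"dr":[0,0,8.4]},{"delta_pos":[0.186,-0.045,0],"dr":[0,0,8.4]}]'
python3 -m handwheel '[{"delta_pos":[0.19,-0.017,0],"dr":[0,0,8.4]},{"delta_pos":[0.191,0.011,0],"dr":[0,0,8.4]},{"delta_pos":[0.187,0.039,0],"dr":[0,0,8.4]},{"delta_pos":[0.179,0.066,0],"dr":[0,0,8.4]}]'
python3 -m handwheel '[{"delta_pos":[0.168,0.091,0],"dr":[0,0,8.4]},{"delta_pos":[0.152,0.115,0],"dr":[0,0,8.4]},{"delta_pos":[0.134,0.136,0],"dr":[0,0,8.4]},{"delta_pos":[0,0,0],"dr":[0,0,0]}]'
python3 -m handwheel '[{"delta_pos":[0,0,0],"dr":[0,0,0]},{"delta_pos":[0,0,0],"dr":[0,0,0]}]' 0
python3 -m handwheel '[{"delta_pos":[0,0,0.9],"dr":[0,0,0]},{"delta_pos":[0,0,0.9],"dr":[0,0,0]},{"delta_pos":[0,0,0.9],"dr":[0,0,0]},{"delta_pos":[0,0,0.9],"dr":[0,0,0]}]'
```

```text
t: 4.65
eef_pos: [0.621, 0.1214, 0.1034]
ee_rot: [-3.14, 0.002, -1.764]
force: [-1.0, 0.9, -0.5]
width: 0.024
gripper_force: 0.5
t: 5.05
eef_pos: [0.6433, 0.1242, 0.1033]
ee_rot: [-3.14, 0.0, -1.178]
force: [-1.7, 1.3, 0.2]
width: 0.0239
gripper_force: 0.5
t: 5.45
eef_pos: [0.6573, 0.1347, 0.1031]
ee_rot: [-3.14, -0.001, -0.741]
force: [0.1, 0.1, -0.2]
width: 0.0243
gripper_force: 0.0
t: 5.65
eef_pos: [0.6564, 0.1343, 0.1023]
ee_rot: [-3.141, -0.0, -0.747]
force: [0.4, -0.1, 0.1]
width: 0.0346
gripper_force: 0.0
t: 6.05
eef_pos: [0.6561, 0.1341, 0.2109]
ee_rot: [-3.141, -0.0, -0.746]
force: [0.6, -0.2, 0.2]
width: 0.0441
gripper_force: 0.0
```

```bash
python3 -m handwheel '[{"delta_pos":[-0.396,-0.922,-0.167],"dr":[0,0,-0.74]},{"delta_pos":[-0.396,-0.922,-0.167],"dr":[0,0,-0.74]},{"delta_pos":[-0.396,-0.922,-0.167],"dr":[0,0,-0.74]},{"delta_pos":[-0.396,-0.922,-0.167],"dr":[0,0,-0.74]},{"delta_pos":[-0.396,-0.922,-0.167],"dr":[0,0,-0.74]},{"delta_pos":[-0.396,-0.922,-0.167],"dr":[0,0,-0.74]}]' -1
python3 -m handwheel '[{"delta_pos":[-0.396,-0.922,-0.167],"dr":[0,0,-0.74]},{"delta_pos":[-0.396,-0.922,-0.167],"dr":[0,0,-0.74]},{"delta_pos":[-0.396,-0.922,-0.167],"dr":[0,0,-0.74]},{"delta_pos":[-0.396,-0.922,-0.167],"dr":[0,0,-0.74]},{"delta_pos":[-0.396,-0.922,-0.167],"dr":[0,0,-0.74]},{"delta_pos":[-0.396,-0.922,-0.167],"dr":[0,0,-0.74]}]'
python3 - <<'E'
from h import *
a=save('top','f0.png');b=save('scene','g0.png')
A=cv2.resize(a[170:280,190:400,::-1],(800,420),interpolation=cv2.INTER_CUBIC)
cv2.imwrite('pics/f.png',cv2.convertScaleAbs(A,alpha=1.5))
print(get_state()['eef_pos'],get_state()['ee_rot'])
E
```

```text
t: 6.65
eef_pos: [0.5843, -0.0328, 0.1798]
ee_rot: [-3.141, -0.0, -0.824]
force: [0.8, -0.4, 0.0]
width: 0.0851
gripper_force: 0.0
t: 7.25
eef_pos: [0.5131, -0.1987, 0.1497]
ee_rot: [-3.141, -0.001, -0.902]
force: [0.6, 0.4, 0.0]
width: 0.0874
gripper_force: 0.0
[ 0.51167832 -0.19988893  0.14903314] [ 3.14076376e+00  8.92955003e-04 -9.04623823e-01]
```

View pics/f.png

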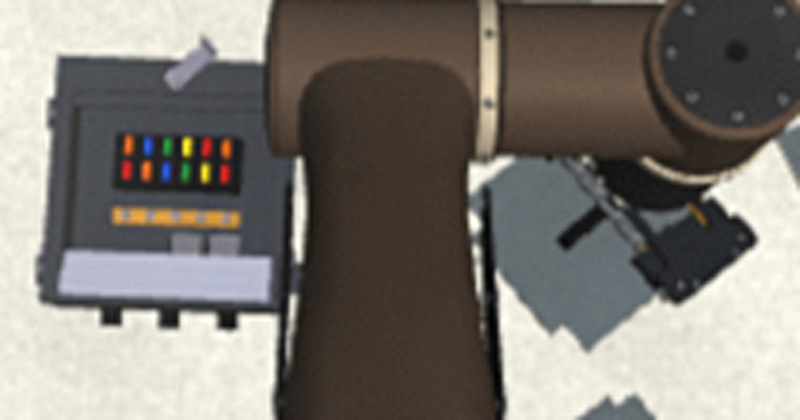

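The catch now points away from the recess (tip at crop (207,45), pivot at (175,85)). The gripper straddles the handle line, so I'll descend and grip.

```bash
python3 -m handwheel '[{"delta_pos":[0,0,-0.9],"dr":[0,0,0]},{"delta_pos":[0,0,-0.9],"dr":[0,0,0]},{"delta_pos":[0,0,-0.9],"dr":[0,0,0]},{"delta_pos":[0,0,-0.6],"dr":[0,0,0]},{"delta_pos":[0,0,-0.45],"dr":[0,0,0]},{"delta_pos":[0,0,0],"dr":[0,0,0]}]'
python3 -m handwheel '[{"delta_pos":[0,0,0],"dr":[0,0,0]},{"delta_pos":[0,0,0],"dr":[0,0,0]},{"delta_pos":[0,0,0],"dr":[0,0,0]},{"delta_pos":[0,0,0],"dr":[0,0,0]},{"delta_pos":[0,0,0],"dr":[0,0,0]},{"delta_pos":[0,0,0],"dr":[0,0,0]},{"delta_pos":[0,0,0],"dr":[0,0,0]},{"delta_pos":[0,0,0],"dr":[0,0,0]}]' 1 55
```

```text
t: 7.95
eef_pos: [0.5127, -0.1973, 0.0355]
ee_rot: [3.139, 0.002, -0.901]
force: [-0.3, -0.1, 0.2]
width: 0.0874
gripper_force: 0.0
t: 8.75
eef_pos: [0.5137, -0.1977, 0.0369]
ee_rot: [3.142, 0.0, -0.899]
force: [-0.2, 0.8, -0.7]
width: 0.0294
gripper_force: 0.0
```

```bash

python3 -m handwheel '[{"delta_pos":[0,0,0],"dr":[0,0,0]},{"delta_pos":[0,0,0],"dr":[0,0,0]},{"delta_pos":[0,0,0],"dr":[0,0,0]},{"delta_pos":[0,0,0],"dr":[0,0,0]},{"delta_pos":[0,0,0],"dr":[0,0,0]}]' 
python3 -m handwheel '[{"delta_pos":[0,0,0.3],"dr":[0,0,0]},{"delta_pos":[0,0,0.6],"dr":[0,0,0]},{"delta_pos":[0,0,0.9],"dr":[0,0,0]},{"delta_pos":[0,0,0.9],"dr":[0,0,0]},{"delta_pos":[0,0,0.9],"dr":[0,0,0]},{"delta_pos":[0,0,0.9],"dr":[0,0,0]},{"delta_pos":[0,0,0.5],"dr":[0,0,0]},{"delta_pos":[0,0,0],"dr":[0,0,0]}]'
```

```text
t: 9.25
eef_pos: [0.5139, -0.1976, 0.0369]
ee_rot: [-3.141, -0.0, -0.899]
force: [0.8, -0.3, -0.8]
width: 0.0135
gripper_force: 55.0
t: 10.05
eef_pos: [0.5147, -0.1978, 0.1897]
ee_rot: [-3.139, -0.003, -0.899]
force: [1.2, 0.6, -3.2]
width: 0.0134
gripper_force: 55.0
```

```bash

python3 -m handwheel '[{"delta_pos":[0.095,0.862,0],"dr":[0,0,3.48]},{"delta_pos":[0.095,0.862,0],"dr":[0,0,3.48]},{"delta_pos":[0.095,0.862,0],"dr":[0,0,3.48]},{"delta_pos":[0.095,0.862,0],"dr":[0,0,3.48]},{"delta_pos":[0.095,0.862,0],"dr":[0,0,3.48]},{"delta_pos":[0.095,0.862,0],"dr":[0,0,3.48]},{"delta_pos":[0.095,0.862,0],"dr":[0,0,3.48]}]' 
python3 -m handwheel '[{"delta_pos":[0.095,0.862,0],"dr":[0,0,3.48]},{"delta_pos":[0.095,0.862,0],"dr":[0,0,3.48]},{"delta_pos":[0.095,0.862,0],"dr":[0,0,3.48]},{"delta_pos":[0.095,0.862,0],"dr":[0,0,3.48]},{"delta_pos":[0.095,0.862,0],"dr":[0,0,3.48]},{"delta_pos":[0.095,0.862,0],"dr":[0,0,3.48]},{"delta_pos":[0.095,0.862,0],"dr":[0,0,3.48]},{"delta_pos":[0,0,0],"dr":[-0.13,-2.6,0]},{"delta_pos":[0,0,0],"dr":[-0.13,-2.6,0]},{"delta_pos":[0,0,0],"dr":[0,0,0]}]'
python3 -m handwheel '[{"delta_pos":[0,0,-0.5],"dr":[0,0,0]},{"delta_pos":[0,0,-0.6],"dr":[0,0,0]},{"delta_pos":[0,0,-0.6],"dr":[0,0,0]},{"delta_pos":[0,0,0],"dr":[0,0,0]},{"delta_pos":[0,0,0],"dr":[0,0,0]},{"delta_pos":[0,0,0],"dr":[0,0,0]}]'
python3 - <<'E'
from h import *
a=save('top','i0.png');b=save('scene','j0.png')
A=cv2.resize(a[170:260,190:290,::-1],(400,360),interpolation=cv2.INTER_CUBIC)
B=cv2.resize(b[110:240,240:385,::-1],(400,360),interpolation=cv2.INTER_CUBIC)
cv2.imwrite('pics/j.png',cv2.convertScaleAbs(np.hstack([A,B]),alpha=1.6))
s=get_state();print(s['eef_pos'],s['ee_rot'],s['force'],s['moment'])
E
```

```text
t: 10.75
eef_pos: [0.5327, -0.0157, 0.1856]
ee_rot: [3.14, 0.002, -0.471]
force: [-0.5, -0.4, -3.1]
width: 0.013
gripper_force: 55.0
t: 11.75
eef_pos: [0.5517, 0.1638, 0.1854]
ee_rot: [3.14, -0.089, -0.048]
force: [-0.4, -0.1, -2.7]
width: 0.0135
gripper_force: 55.0
t: 12.35
eef_pos: [0.5542, 0.1645, 0.1367]
ee_rot: [-3.141, -0.091, -0.049]
force: [-0.1, 0.9, -2.3]
width: 0.0134
gripper_force: 55.0
[0.55415277 0.16461894 0.13687067] [-3.14088203 -0.0918882  -0.04860271] [-0.24616202  0.1872817  -3.66740186] [0.04122323 0.37452101 0.05630978]
```

View pics/j.png

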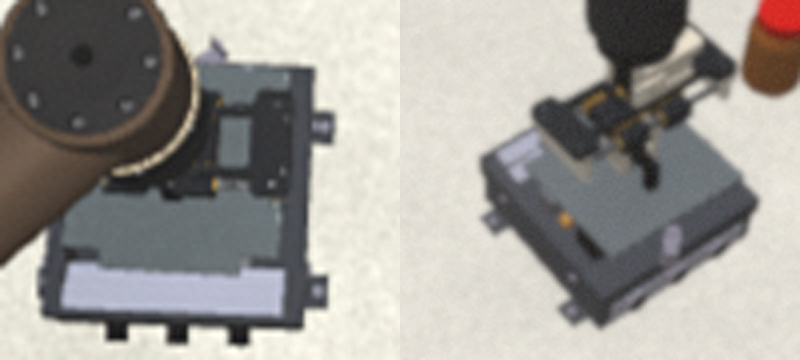

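The cover hangs above the recess with its tongue end at crop (100–242, 262–272), just in front of the keeper's bright strip. I'll compare that with the model.

```bash
python3 - <<'E'
from h import *
from scipy.spatial.transform import Rotation as Ro
s=get_state();R=Ro.from_euler('xyz',s['ee_rot']).as_matrix()@np.diag([1,-1,-1]);p=s['eef_pos']
def cov(x,y,z): return p+R@np.array([x,y,z-.0369])
c=lambda q:((q-np.array([190,170])+.4)*4).round(0)
d=lambda q:((q-np.array([240,110])+.4)*np.array([400/145,360/130])).round(0)+[400,0]
for n,v in dict(tR=(-.091,-.055,.006),tL=(-.091,.055,.006),pR=(-.075,-.085,.006),pL=(-.075,.085,.006),fR=(.075,-.085,.006),fL=(.075,.085,.006)).items(): print(n,c(pix('top',cov(*v))),d(pix('scene',cov(*v))))
y=-.048;B=lambda x,yy,z:np.array([.5375+np.cos(y)*x-np.sin(y)*yy,.1645+np.sin(y)*x+np.cos(y)*yy,z])
for n,v in dict(bFR=(.106,-.104,.066),bFL=(.106,.104,.066),bRR=(-.106,-.104,.066),footR=(-.062,-.079,.06),lipR=(-.08,-.079,.0715),lipL=(-.08,.079,.0715),lipbR=(-.098,-.079,.0715)).items(): print(n,c(pix('top',B(*v))),d(pix('scene',B(*v))))
E
python3 - <<'E'
import cv2,numpy as np
a=cv2.imread('pics/i0.png');cv2.imwrite('pics/k.png',cv2.convertScaleAbs(cv2.resize(a[225:260,195:280],(800,330),interpolation=cv2.INTER_CUBIC),alpha=1.8))
E
```

```text
tR [236. 277.] [537. 143.]
tL [ 95. 270.] [621.  96.]
pR [275. 258.] [522. 166.]
pL [ 58. 248.] [652.  92.]
fR [286.  69.] [611. 259.]
fL [72. 58.] [745. 177.]
bFR [313.  71.] [600. 302.]
bFL [60. 58.] [759. 204.]
bRR [298. 330.] [479. 162.]
footR [271. 274.] [522. 182.]
lipR [268. 294.] [513. 164.]
lipL [ 70. 284.] [631.  97.]
lipbR [267. 317.] [503. 153.]
```

View pics/k.png

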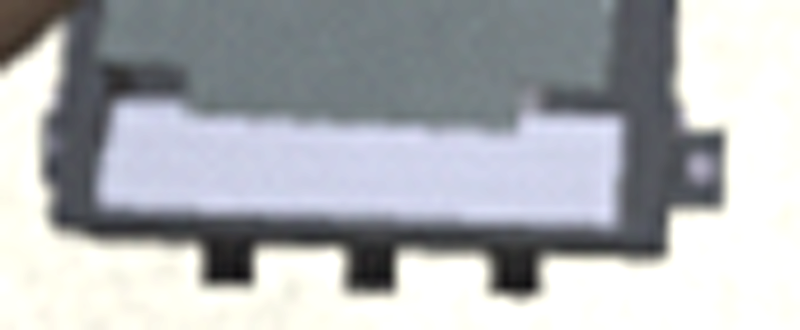

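```bash
python3 - <<'E'
from h import *
def edge(g,cols,r0,r1,sgn):
    out=[]
    for c in cols:
        v=np.diff(g[r0:r1,c].astype(float))*sgn; v[v<0]=0
        k=np.argmax(v); w=v[max(k-1,0):k+2]; out.append(r0+.5+(np.arange(max(k-1,0),max(k-1,0)+len(w))*w).sum()/w.sum())
    out=np.array(out);P=np.polyfit(cols,out,1);
    m=abs(out-np.polyval(P,cols))<.7;P=np.polyfit(np.array(cols)[m],out[m],1);return P
for f in('a.png','i0.png'):
    g=cv2.cvtColor(cv2.imread('pics/'+f),cv2.COLOR_BGR2GRAY)
    L={'lipback(z.0715)':(range(208,258),243,253,-1,.0715)}
    if f=='a.png': L['front wall']=(range(208,266),181,192,-1,.066);L['foot front']=(range(210,257),231,241,1,.06)
    else: L['tongue']=(range(218,248),233,243,1,.096)
    for n,(cols,r0,r1,sg,z) in L.items():
        P=edge(g,list(cols),r0,r1,sg)
        A=at('top',(cols[0],np.polyval(P,cols[0])),z);B=at('top',(cols[-1],np.polyval(P,cols[-1])),z)
        d=A-B;print(f,n,P.round(3),A,B,'yaw',round(np.arctan2(-d[0],d[1]),4))
E
```

```text
a.png lipback(z.0715) [3.40000e-02 2.39924e+02] [0.4416 0.2435 0.0715] [0.4368 0.0883 0.0715] yaw -0.0309
a.png front wall [3.40000e-02 1.76974e+02] [0.649 0.252 0.066] [0.6427 0.0652 0.066 ] yaw -0.0337
a.png foot front [3.40000e-02 2.27993e+02] [0.4807 0.2404 0.06  ] [0.4759 0.0926 0.06  ] yaw -0.0325
i0.png lipback(z.0715) [3.50000e-02 2.39607e+02] [0.4417 0.2435 0.0715] [0.4367 0.0883 0.0715] yaw -0.0322
i0.png tongue [5.20000e-02 2.25532e+02] [0.4697 0.2094 0.096 ] [0.4652 0.1187 0.096 ] yaw -0.0496
```

```bash

python3 -m handwheel '[{"delta_pos":[0,0,-0.3],"dr":[0,0,0.95]},{"delta_pos":[0,0,-0.5],"dr":[0,0,0]},{"delta_pos":[0,0,0],"dr":[0,0,0]},{"delta_pos":[0,0,0],"dr":[0,0,0]},{"delta_pos":[0,0,0],"dr":[0,0,0]}]' 
python3 -m handwheel '[{"delta_pos":[0,0,-0.06],"dr":[0,0,0]},{"delta_pos":[0,0,0],"dr":[0,0,0]}]'
python3 -m handwheel '[{"delta_pos":[0,0,-0.05],"dr":[0,0,0]},{"delta_pos":[0,0,0],"dr":[0,0,0]}]'
python3 -m handwheel '[{"delta_pos":[0,0,-0.05],"dr":[0,0,0]},{"delta_pos":[0,0,0],"dr":[0,0,0]}]'
```

```text
t: 12.95
eef_pos: [0.5538, 0.1645, 0.1123]
ee_rot: [3.142, -0.091, -0.032]
force: [-0.5, -0.2, -3.3]
width: 0.0136
gripper_force: 55.0
t: 13.15
eef_pos: [0.5537, 0.1645, 0.1103]
ee_rot: [-3.141, -0.091, -0.032]
force: [0.2, 0.1, -1.9]
width: 0.0136
gripper_force: 55.0
t: 13.35
eef_pos: [0.5539, 0.1645, 0.1095]
ee_rot: [-3.141, -0.092, -0.032]
force: [-4.0, -0.2, 5.5]
width: 0.0134
gripper_force: 55.0
t: 13.55
eef_pos: [0.5539, 0.1646, 0.1094]
ee_rot: [-3.141, -0.093, -0.031]
force: [-10.0, -1.4, 16.4]
width: 0.0132
gripper_force: 55.0
```

```bash
python3 - <<'E'
from h import *
s=get_state();print(s['eef_pos'],s['ee_rot'],s['force'],s['moment'])
E
```

```text
[0.55392854 0.16457855 0.10935862] [-3.14128907 -0.09251042 -0.03124369] [-10.0151842   -1.38127389  16.4118956 ] [-0.37696992  2.98670763 -0.04934347]
```

```bash

python3 -m handwheel '[{"delta_pos":[0,0,0.06],"dr":[0,0,0]},{"delta_pos":[0,0,0],"dr":[0,0,0]}]' 
python3 -m handwheel '[{"delta_pos":[-0.1,0.003,0],"dr":[0,0,0]},{"delta_pos":[0,0,0],"dr":[0,0,0]}]'
python3 -m handwheel '[{"delta_pos":[-0.1,0.003,0],"dr":[0,0,0]},{"delta_pos":[0,0,0],"dr":[0,0,0]}]'
python3 -m handwheel '[{"delta_pos":[-0.1,0.003,0],"dr":[0,0,0]},{"delta_pos":[0,0,0],"dr":[0,0,0]}]'
python3 -c "
from h import *
s=get_state();print(s['eef_pos'],s['force'],s['moment'])"
```

```text
t: 13.75
eef_pos: [0.5538, 0.1646, 0.1095]
ee_rot: [-3.141, -0.092, -0.032]
force: [-3.2, 1.2, 4.0]
width: 0.0133
gripper_force: 55.0
t: 13.95
eef_pos: [0.5512, 0.1649, 0.1094]
ee_rot: [-3.141, -0.092, -0.032]
force: [0.6, -0.9, 3.7]
width: 0.0132
gripper_force: 55.0
t: 14.15
eef_pos: [0.5479, 0.1648, 0.1092]
ee_rot: [-3.141, -0.092, -0.032]
force: [1.2, 0.4, 3.8]
width: 0.0132
gripper_force: 55.0
t: 14.35
eef_pos: [0.5445, 0.1648, 0.1091]
ee_rot: [-3.141, -0.091, -0.032]
force: [1.5, 1.2, 2.9]
width: 0.0132
gripper_force: 55.0
[0.54453911 0.16475687 0.10906703] [1.52844721 1.24720886 2.90004338] [ 0.15798521 -0.29683911 -0.01983944]
```

```bash

python3 -m handwheel '[{"delta_pos":[-0.1,0.003,0],"dr":[0,0,0]},{"delta_pos":[0,0,0],"dr":[0,0,0]}]'
python3 -c "
from h import *
s=get_state();print(s['moment'])"
python3 -m handwheel '[{"delta_pos":[-0.1,0.003,0],"dr":[0,0,0]},{"delta_pos":[0,0,0],"dr":[0,0,0]}]'
python3 -c "
from h import *
s=get_state();print(s['moment'])"
```

```text
t: 14.55
eef_pos: [0.5401, 0.164, 0.108]
ee_rot: [3.14, -0.088, -0.033]
force: [0.6, 0.9, -1.4]
width: 0.0133
gripper_force: 55.0
[ 0.13702699  0.48970712 -0.04244357]
t: 14.75
eef_pos: [0.5376, 0.1644, 0.1083]
ee_rot: [3.141, -0.089, -0.032]
force: [-0.4, 0.1, -3.1]
width: 0.0135
gripper_force: 55.0
[0.02180849 0.53138505 0.03220057]
```

```bash

python3 -m handwheel '[{"delta_pos":[0,0,-0.035],"dr":[0,0,0]},{"delta_pos":[0,0,0],"dr":[0,0,0]}]'
python3 -m handwheel '[{"delta_pos":[0,0,-0.035],"dr":[0,0,0]},{"delta_pos":[0,0,0],"dr":[0,0,0]}]'
python3 -m handwheel '[{"delta_pos":[-0.06,0.002,0],"dr":[0,0,0]},{"delta_pos":[0,0,0],"dr":[0,0,0]}]'
python3 -c "
from h import *
s=get_state();print(s['moment'])"
```

```text
t: 14.95
eef_pos: [0.5382, 0.1645, 0.1075]
ee_rot: [3.141, -0.09, -0.032]
force: [-0.8, 0.3, -1.5]
width: 0.0134
gripper_force: 55.0
t: 15.15
eef_pos: [0.5386, 0.1647, 0.1069]
ee_rot: [3.141, -0.091, -0.032]
force: [-1.1, -0.6, 0.8]
width: 0.0132
gripper_force: 55.0
t: 15.35
eef_pos: [0.5375, 0.1653, 0.1074]
ee_rot: [-3.141, -0.092, -0.032]
force: [2.2, -1.3, 1.1]
width: 0.0134
gripper_force: 55.0
[-0.47521074 -0.33701916  0.01139336]
```

```bash
python3 - <<'E'
from h import *
a=save('top','m0.png');b=save('scene','n0.png')
A=cv2.resize(a[210:260,195:275,::-1],(480,300),interpolation=cv2.INTER_CUBIC)
B=cv2.resize(b[125:225,265:371,::-1],(636,600),interpolation=cv2.INTER_CUBIC)
A2=cv2.resize(A,(320,200)); C=np.zeros((600,800,3),np.uint8); 
B=B[:600,:480] if False else cv2.resize(B,(480,453))
C[:453,:480]=B;C[:200,480:]=A2
C[460:600,:480]=cv2.resize(a[228:252,195:277,::-1],(480,140),interpolation=cv2.INTER_CUBIC)
cv2.imwrite('pics/m.png',cv2.convertScaleAbs(C,alpha=1.7))
E
```

```text
(no output)
```

View pics/m.png

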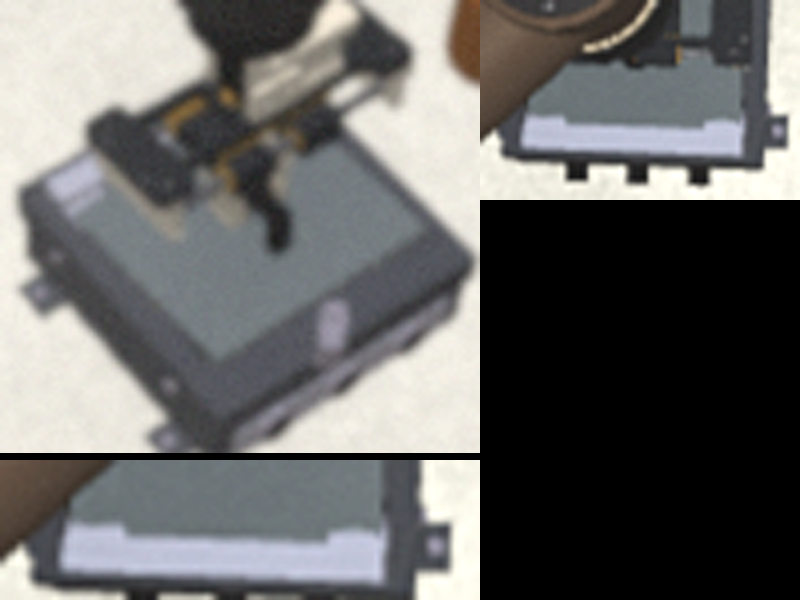

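```bash
python3 - <<'E'
from h import *
g=cv2.cvtColor(cv2.imread('pics/m0.png'),cv2.COLOR_BGR2GRAY).astype(float)
cols=list(range(220,247))
print(np.c_[np.arange(230,252),np.median([g[230:252,c-0] for c in (218,220,222)],axis=0),np.median([g[230:252,c] for c in range(230,238)],axis=0)].astype(int).tolist())
E=[]
for c in cols:
    v=np.clip(np.diff(g[234:246,c]),0,None);k=np.argmax(v);w=v[k-1:k+2];E.append(234.5+k-1+(np.arange(3)*w).sum()/w.sum())
P=np.polyfit(cols,E,1);print(P,np.polyval(P,233))
for z in(.066,.0715,.074,.0765): print(z,at('top',(233,np.polyval(P,233)),z))
# predictions for tongue-end top edge if visible
print('tip top edge predicted x',.5375-.091*.996+.0309*.092)
s=get_state();print(s['eef_pos'],s['force'],s['moment'])
E
```

```text
[[230, 68, 68], [231, 68, 68], [232, 68, 68], [233, 68, 68], [234, 68, 67], [235, 67, 67], [236, 67, 67], [237, 68, 67], [238, 67, 68], [239, 66, 66], [240, 72, 66], [241, 99, 88], [242, 116, 112], [243, 116, 118], [244, 115, 116], [245, 116, 116], [246, 118, 118], [247, 90, 102], [248, 44, 65], [249, 34, 42], [250, 25, 32], [251, 19, 30]]
[3.68315733e-02 2.32545140e+02] 241.1268970473208
0.066 [0.461  0.1654 0.066 ]
0.0715 [0.4602 0.1648 0.0715]
0.074 [0.4598 0.1645 0.074 ]
0.0765 [0.4595 0.1643 0.0765]
tip top edge predicted x 0.44970679999999996
[0.53752497 0.16523818 0.10734998] [ 2.86653738 -1.10274444  1.41135509] [-0.34937044 -0.39766859  0.06329974]
```

```bash

python3 -m handwheel '[{"delta_pos":[-0.06,0.002,0],"dr":[0,0,0]},{"delta_pos":[0,0,0],"dr":[0,0,0]}]'
python3 -m handwheel '[{"delta_pos":[-0.06,0.002,0],"dr":[0,0,0]},{"delta_pos":[0,0,0],"dr":[0,0,0]}]'
python3 -c "
from h import *
s=get_state();print(s['moment'])"
```

```text
t: 15.65
eef_pos: [0.5353, 0.1653, 0.1072]
ee_rot: [-3.141, -0.092, -0.032]
force: [2.2, -0.6, 1.6]
width: 0.0133
gripper_force: 55.0
t: 15.85
eef_pos: [0.5333, 0.1653, 0.107]
ee_rot: [-3.141, -0.091, -0.032]
force: [1.7, 0.6, 1.7]
width: 0.0135
gripper_force: 55.0
[ 0.13484164 -0.35281125  0.02734463]
```

```bash

python3 -m handwheel '[{"delta_pos":[-0.06,0.002,0],"dr":[0,0,0]},{"delta_pos":[0,0,0],"dr":[0,0,0]}]'
python3 -m handwheel '[{"delta_pos":[-0.06,0.002,0],"dr":[0,0,0]},{"delta_pos":[0,0,0],"dr":[0,0,0]}]'
python3 -c "
from h import *
s=get_state();print(s['moment'])"
```

```text
t: 16.05
eef_pos: [0.5325, 0.1654, 0.1076]
ee_rot: [-3.141, -0.093, -0.031]
force: [6.3, -1.3, 2.7]
width: 0.0135
gripper_force: 55.0
t: 16.25
eef_pos: [0.5321, 0.1656, 0.1084]
ee_rot: [-3.141, -0.095, -0.031]
force: [10.7, -5.2, 3.4]
width: 0.0138
gripper_force: 55.0
[-1.80431337 -3.86683595 -0.20587988]
```

```bash

python3 -m handwheel '[{"delta_pos":[0.085,0,0],"dr":[0,0,0]},{"delta_pos":[0,0,0],"dr":[0,0,0]}]'
python3 -m handwheel '[{"delta_pos":[0.025,0,-0.045],"dr":[0,1.04,0]},{"delta_pos":[0.025,0,-0.05],"dr":[0,1.04,0]},{"delta_pos":[0,0,0],"dr":[0,0,0]}]'
python3 -m handwheel '[{"delta_pos":[0.025,0,-0.05],"dr":[0,1.04,0]},{"delta_pos":[0,0,0],"dr":[0,0,0]}]'
python3 -m handwheel '[{"delta_pos":[0.025,0,-0.05],"dr":[0,1.04,0]},{"delta_pos":[0,0,0],"dr":[0,0,0]}]'
python3 -c "
from h import *
s=get_state();print(s['moment'])"
```

```text
t: 16.45
eef_pos: [0.5327, 0.1653, 0.1071]
ee_rot: [-3.141, -0.092, -0.032]
force: [4.3, -1.2, 3.2]
width: 0.0136
gripper_force: 55.0
t: 16.75
eef_pos: [0.5341, 0.1653, 0.1038]
ee_rot: [3.14, -0.054, -0.032]
force: [5.0, -0.4, 2.6]
width: 0.0134
gripper_force: 55.0
t: 16.95
eef_pos: [0.5347, 0.1652, 0.1022]
ee_rot: [3.14, -0.035, -0.032]
force: [4.9, -0.3, 1.4]
width: 0.0133
gripper_force: 55.0
t: 17.15
eef_pos: [0.5353, 0.1652, 0.1006]
ee_rot: [3.139, -0.016, -0.032]
force: [4.1, 0.2, 2.3]
width: 0.0135
gripper_force: 55.0
[-0.04580974 -1.13077073 -0.04283877]
```

```bash

python3 -m handwheel '[{"delta_pos":[0.04,0,-0.05],"dr":[0,0.9,0]},{"delta_pos":[0,0,0],"dr":[0,0,0]}]'
python3 -m handwheel '[{"delta_pos":[0.02,0,-0.03],"dr":[0,0,0]},{"delta_pos":[0,0,0],"dr":[0,0,0]}]'
python3 -c "
from h import *
s=get_state();print(s['moment'])"
```

```text
t: 17.35
eef_pos: [0.5355, 0.1651, 0.1005]
ee_rot: [3.138, 0.0, -0.032]
force: [-6.7, 0.2, 18.1]
width: 0.0133
gripper_force: 55.0
t: 17.55
eef_pos: [0.5355, 0.1651, 0.1005]
ee_rot: [3.138, 0.0, -0.031]
force: [-12.6, 2.0, 26.9]
width: 0.0132
gripper_force: 55.0
[ 0.43212691  4.39245158 -0.03534732]
```

```bash

python3 -m handwheel '[{"delta_pos":[-0.02,0,0.06],"dr":[0,0,0]},{"delta_pos":[0,0,0],"dr":[0,0,0]}]'
python3 -m handwheel '[{"delta_pos":[0,0,0],"dr":[0,0,0]},{"delta_pos":[0,0,0],"dr":[0,0,0]},{"delta_pos":[0,0,0],"dr":[0,0,0]},{"delta_pos":[0,0,0],"dr":[0,0,0]}]' 0.2
python3 -m handwheel '[{"delta_pos":[0,0,0.5],"dr":[0,0,0]},{"delta_pos":[0,0,0.9],"dr":[0,0,0]},{"delta_pos":[0,0,0.9],"dr":[0,0,0]},{"delta_pos":[0,0,0.9],"dr":[0,0,0]},{"delta_pos":[0,0,0.5],"dr":[0,0,0]},{"delta_pos":[0,-0.9,0],"dr":[0,0,0]},{"delta_pos":[0,-0.9,0],"dr":[0,0,0]},{"delta_pos":[0,-0.9,0],"dr":[0,0,0]},{"delta_pos":[0,-0.9,0],"dr":[0,0,0]},{"delta_pos":[0,-0.9,0],"dr":[0,0,0]}]'
python3 -m handwheel '[{"delta_pos":[0,-0.9,0],"dr":[0,0,0]},{"delta_pos":[0,-0.9,0],"dr":[0,0,0]},{"delta_pos":[0,-0.9,0],"dr":[0,0,0]},{"delta_pos":[0,-0.9,0],"dr":[0,0,0]},{"delta_pos":[0,-0.9,0],"dr":[0,0,0]}]'
python3 - <<'E'
from h import *
a=save('top','p0.png');b=save('scene','q0.png')
A=cv2.resize(a[178:258,195:275,::-1],(390,390),interpolation=cv2.INTER_CUBIC)
B=cv2.resize(b[125:230,265:370,::-1],(400,400),interpolation=cv2.INTER_CUBIC)
C=np.zeros((400,800,3),np.uint8);C[:390,:390]=A;C[:,400:]=B
cv2.imwrite('pics/p.png',cv2.convertScaleAbs(C,alpha=1.7))
for cam in('top','scene'):
  for n in('cover','front_edge','tongue_edge'):
    for r in mark_of(cam,n)[:4]:
        q=at(cam,r['location'],.063)
        if q[1]>.05: print(cam,n,round(r['conf'],2),np.round(r['location'],1),q)
E
```

```text
t: 17.75
eef_pos: [0.5354, 0.1651, 0.1006]
ee_rot: [3.139, -0.001, -0.032]
force: [-3.4, 1.3, 10.6]
width: 0.0132
gripper_force: 55.0
t: 18.15
eef_pos: [0.536, 0.1649, 0.0998]
ee_rot: [3.138, -0.001, -0.032]
force: [0.5, -0.4, 0.4]
width: 0.0342
gripper_force: 0.0
t: 19.15
eef_pos: [0.536, 0.029, 0.2112]
ee_rot: [3.139, -0.002, -0.032]
force: [0.7, 0.3, -0.4]
width: 0.0349
gripper_force: 0.0
t: 19.65
eef_pos: [0.536, -0.106, 0.2112]
ee_rot: [3.139, -0.002, -0.032]
force: [0.9, 0.4, 0.3]
width: 0.035
gripper_force: 0.0
top cover 0.68 [234.2 220.4] [0.5287 0.1635 0.063 ]
top tongue_edge 0.84 [236.1 245. ] [0.449  0.1555 0.063 ]
scene front_edge 0.79 [335.2 187. ] [0.5961 0.1776 0.063 ]
scene tongue_edge 0.74 [300.8 152.4] [0.4375 0.1795 0.063 ]
```

View pics/p.png

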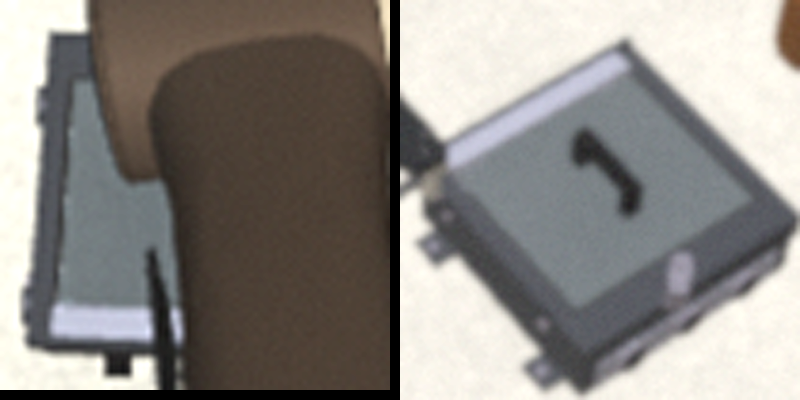

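The cover appears seated: only the lip strip shows at its rear, and the catch is out at crop (680,275). I'll feel the front and rear heights with closed fingertips, which also presses it home.

```bash

python3 -m handwheel '[{"delta_pos":[0.212,0.9,0],"dr":[0,0,0]},{"delta_pos":[0.212,0.9,0],"dr":[0,0,0]},{"delta_pos":[0.212,0.9,0],"dr":[0,0,0]},{"delta_pos":[0.212,0.9,0],"dr":[0,0,0]},{"delta_pos":[0.212,0.9,0],"dr":[0,0,0]},{"delta_pos":[0.212,0.9,0],"dr":[0,0,0]},{"delta_pos":[0.212,0.9,0],"dr":[0,0,0]},{"delta_pos":[0.212,0.9,0],"dr":[0,0,0]},{"delta_pos":[0.212,0.9,0],"dr":[0,0,0]},{"delta_pos":[0.212,0.9,0],"dr":[0,0,0]}]' 1 20
python3 -m handwheel '[{"delta_pos":[0,0,-0.9],"dr":[0,0,0]},{"delta_pos":[0,0,-0.9],"dr":[0,0,0]},{"delta_pos":[0,0,-0.9],"dr":[0,0,0]},{"delta_pos":[0,0,-0.9],"dr":[0,0,0]},{"delta_pos":[0,0,-0.1],"dr":[0,0,0]},{"delta_pos":[0,0,0],"dr":[0,0,0]},{"delta_pos":[0,0,0],"dr":[0,0,0]}]'
python3 -m handwheel '[{"delta_pos":[0,0,-0.1],"dr":[0,0,0]},{"delta_pos":[0,0,-0.1],"dr":[0,0,0]},{"delta_pos":[0,0,0],"dr":[0,0,0]}]'
python3 -m handwheel '[{"delta_pos":[0,0,-0.06],"dr":[0,0,0]},{"delta_pos":[0,0,0],"dr":[0,0,0]}]'
python3 -m handwheel '[{"delta_pos":[0,0,-0.05],"dr":[0,0,0]},{"delta_pos":[0,0,0],"dr":[0,0,0]}]'
```

```text
t: 21.05
eef_pos: [0.5999, 0.1672, 0.2114]
ee_rot: [3.139, -0.003, -0.03]
force: [0.5, -0.3, 0.7]
width: 0.0001
gripper_force: 0.0
t: 21.75
eef_pos: [0.6008, 0.1659, 0.1019]
ee_rot: [3.139, -0.004, -0.031]
force: [0.3, 0.1, 1.1]
width: 0.0007
gripper_force: 0.0
t: 22.05
eef_pos: [0.6, 0.1651, 0.0946]
ee_rot: [3.139, -0.003, -0.032]
force: [0.7, 0.5, -0.3]
width: 0.0005
gripper_force: 0.0
t: 22.25
eef_pos: [0.5999, 0.165, 0.0925]
ee_rot: [3.139, -0.002, -0.032]
force: [0.3, -0.0, -1.1]
width: 0.0005
gripper_force: 0.0
t: 22.45
eef_pos: [0.5999, 0.1651, 0.0909]
ee_rot: [3.139, -0.002, -0.032]
force: [-0.9, -0.2, -0.2]
width: 0.0
gripper_force: 0.0
```

```bash

python3 -m handwheel '[{"delta_pos":[0,0,-0.04],"dr":[0,0,0]},{"delta_pos":[0,0,0],"dr":[0,0,0]}]'
python3 -m handwheel '[{"delta_pos":[0,0,-0.04],"dr":[0,0,0]},{"delta_pos":[0,0,0],"dr":[0,0,0]}]'
python3 -m handwheel '[{"delta_pos":[0,0,-0.04],"dr":[0,0,0]},{"delta_pos":[0,0,0],"dr":[0,0,0]}]'
```

```text
t: 22.65
eef_pos: [0.5999, 0.1651, 0.0897]
ee_rot: [3.139, -0.002, -0.032]
force: [0.2, 1.2, 0.0]
width: 0.0007
gripper_force: 0.0
t: 22.85
eef_pos: [0.6001, 0.1652, 0.0891]
ee_rot: [3.139, -0.003, -0.032]
force: [-0.9, -0.6, 2.8]
width: 0.0003
gripper_force: 1.8
t: 23.05
eef_pos: [0.6002, 0.1652, 0.089]
ee_rot: [3.139, -0.003, -0.031]
force: [-5.8, -0.5, 11.7]
width: 0.0004
gripper_force: 6.3
```

```bash

python3 -m handwheel '[{"delta_pos":[0,0,0.9],"dr":[0,0,0]},{"delta_pos":[0,0,0.9],"dr":[0,0,0]},{"delta_pos":[0.35,-0.168,0],"dr":[0,0,-8.2]},{"delta_pos":[0.35,-0.168,0],"dr":[0,0,-8.2]},{"delta_pos":[0.35,-0.168,0],"dr":[0,0,-8.2]},{"delta_pos":[0.35,-0.168,0],"dr":[0,0,-8.2]},{"delta_pos":[0.35,-0.168,0],"dr":[0,0,-8.2]},{"delta_pos":[0,0,0],"dr":[0,0,0]},{"delta_pos":[0,0,0],"dr":[0,0,0]}]' 0
python3 - <<'E'
from h import *
s=get_state();print(s['eef_pos'],s['ee_rot'],s['width'])
th=2.396-.148*np.arange(18);P=-.034/.03*np.c_[np.cos(th),np.sin(th)]
print(np.diff(P,axis=0).round(3).tolist(),th[-1])
E
```

```text
t: 23.95
eef_pos: [0.6523, 0.1398, 0.141]
ee_rot: [3.138, -0.002, -0.745]
force: [-0.1, 0.4, 0.1]
width: 0.0441
gripper_force: 0.0
[0.65230214 0.1397804  0.14102227] [ 3.13816279e+00 -2.23182235e-03 -7.44772168e-01] 0.04408376625396487
[[-0.122, -0.114], [-0.138, -0.095], [-0.151, -0.074], [-0.16, -0.051], [-0.165, -0.027], [-0.168, -0.002], [-0.166, 0.023], [-0.161, 0.047], [-0.152, 0.07], [-0.14, 0.092], [-0.125, 0.112], [-0.107, 0.129], [-0.087, 0.143], [-0.065, 0.154], [-0.041, 0.162], [-0.017, 0.167], [0.008, 0.167]] -0.1200000000000001
```

```bash

python3 -m handwheel '[{"delta_pos":[0,0,-0.5],"dr":[0,0,0]},{"delta_pos":[0,0,-0.5],"dr":[0,0,0]},{"delta_pos":[0,0,-0.27],"dr":[0,0,0]},{"delta_pos":[0,0,0],"dr":[0,0,0]},{"delta_pos":[0,0,0],"dr":[0,0,0]}]'
python3 -m handwheel '[{"delta_pos":[0,0,0],"dr":[0,0,0]},{"delta_pos":[0,0,0],"dr":[0,0,0]},{"delta_pos":[0,0,0],"dr":[0,0,0]},{"delta_pos":[0,0,0],"dr":[0,0,0]}]' 0.545
python3 -m handwheel '[{"delta_pos":[-0.122,-0.114,0],"dr":[0,0,-8.48]},{"delta_pos":[-0.138,-0.095,0],"dr":[0,0,-8.48]},{"delta_pos":[-0.151,-0.074,0],"dr":[0,0,-8.48]},{"delta_pos":[-0.16,-0.051,0],"dr":[0,0,-8.48]},{"delta_pos":[-0.165,-0.027,0],"dr":[0,0,-8.48]}]'
python3 -m handwheel '[{"delta_pos":[-0.168,-0.002,0],"dr":[0,0,-8.48]},{"delta_pos":[-0.166,0.023,0],"dr":[0,0,-8.48]},{"delta_pos":[-0.161,0.047,0],"dr":[0,0,-8.48]},{"delta_pos":[0,0,0],"dr":[0,0,0]}]'
```

```text
t: 24.45
eef_pos: [0.6524, 0.14, 0.103]
ee_rot: [3.138, -0.003, -0.747]
force: [-0.1, 0.8, 0.9]
width: 0.044
gripper_force: 0.0
t: 24.85
eef_pos: [0.6525, 0.1397, 0.1037]
ee_rot: [3.139, -0.003, -0.747]
force: [0.3, -1.8, 0.4]
width: 0.0212
gripper_force: 0.6
t: 25.35
eef_pos: [0.6309, 0.129, 0.1038]
ee_rot: [3.14, -0.002, -1.494]
force: [1.2, -0.5, -0.0]
width: 0.0198
gripper_force: 0.8
t: 25.75
eef_pos: [0.6153, 0.1311, 0.1037]
ee_rot: [3.139, -0.002, -1.934]
force: [0.5, -0.2, 0.4]
width: 0.0201
gripper_force: 0.0
```

```bash

python3 -m handwheel '[{"delta_pos":[-0.152,0.07,0],"dr":[0,0,-8.48]},{"delta_pos":[-0.14,0.092,0],"dr":[0,0,-8.48]},{"delta_pos":[-0.125,0.112,0],"dr":[0,0,-8.48]},{"delta_pos":[-0.107,0.129,0],"dr":[0,0,-8.48]}]'
python3 -m handwheel '[{"delta_pos":[-0.087,0.143,0],"dr":[0,0,-8.48]},{"delta_pos":[-0.065,0.154,0],"dr":[0,0,-8.48]},{"delta_pos":[-0.041,0.162,0],"dr":[0,0,-8.48]}]'
python3 -m handwheel '[{"delta_pos":[-0.017,0.167,0],"dr":[0,0,-8.48]},{"delta_pos":[0,0,0],"dr":[0,0,0]}]'
python3 -m handwheel '[{"delta_pos":[0.008,0.167,0],"dr":[0,0,-8.48]},{"delta_pos":[0,0,0],"dr":[0,0,0]}]'
```

```text
t: 26.15
eef_pos: [0.6001, 0.1432, 0.1037]
ee_rot: [3.139, -0.002, -2.524]
force: [0.3, -0.9, 0.6]
width: 0.0201
gripper_force: 0.6
t: 26.45
eef_pos: [0.5944, 0.1571, 0.1037]
ee_rot: [3.139, -0.002, -2.968]
force: [0.7, -0.7, 0.5]
width: 0.0205
gripper_force: 0.5
t: 26.65
eef_pos: [0.5938, 0.1625, 0.1035]
ee_rot: [3.138, -0.002, -3.113]
force: [0.0, 0.4, 0.5]
width: 0.0199
gripper_force: 0.0
t: 26.85
eef_pos: [0.5942, 0.1652, 0.1034]
ee_rot: [-3.142, -0.003, 3.024]
force: [3.5, -7.7, 0.6]
width: 0.0204
gripper_force: 3.6
```

The catch has met its stop. I'll open, lift away and check.

```bash

python3 -m handwheel '[{"delta_pos":[0,-0.1,0],"dr":[0,0,0]},{"delta_pos":[0,0,0],"dr":[0,0,0]}]' 0.2
python3 -m handwheel '[{"delta_pos":[0,0,0.5],"dr":[0,0,0]},{"delta_pos":[0,0,0.9],"dr":[0,0,0]},{"delta_pos":[0,0,0.9],"dr":[0,0,0]},{"delta_pos":[0,0,0.9],"dr":[0,0,0]},{"delta_pos":[0,-0.9,0],"dr":[0,0,0]},{"delta_pos":[0,-0.9,0],"dr":[0,0,0]},{"delta_pos":[0,-0.9,0],"dr":[0,0,0]},{"delta_pos":[0,-0.9,0],"dr":[0,0,0]},{"delta_pos":[0,-0.9,0],"dr":[0,0,0]},{"delta_pos":[0,-0.9,0],"dr":[0,0,0]}]'
python3 -m handwheel '[{"delta_pos":[0,-0.9,0],"dr":[0,0,0]},{"delta_pos":[0,-0.9,0],"dr":[0,0,0]},{"delta_pos":[0,-0.9,0],"dr":[0,0,0]},{"delta_pos":[0,-0.9,0],"dr":[0,0,0]},{"delta_pos":[0,-0.9,0],"dr":[0,0,0]},{"delta_pos":[0,-0.9,0],"dr":[0,0,0]},{"delta_pos":[0,0,0],"dr":[0,0,0]}]'
python3 - <<'E'
from h import *
a=save('top','r0.png');b=save('scene','s0.png')
A=cv2.resize(a[178:258,195:275,::-1],(390,390),interpolation=cv2.INTER_CUBIC)
B=cv2.resize(b[125:230,265:370,::-1],(400,400),interpolation=cv2.INTER_CUBIC)
C=np.zeros((400,800,3),np.uint8);C[:390,:390]=A;C[:,400:]=B
cv2.imwrite('pics/r.png',cv2.convertScaleAbs(C,alpha=1.7))
E
```

```text
t: 27.05
eef_pos: [0.5938, 0.1637, 0.1033]
ee_rot: [3.138, -0.003, 3.025]
force: [0.8, 0.5, 0.0]
width: 0.0308
gripper_force: 0.0
t: 28.05
eef_pos: [0.5937, 0.0013, 0.1996]
ee_rot: [3.138, -0.002, 3.024]
force: [0.1, -0.4, -1.0]
width: 0.0351
gripper_force: 0.0
t: 28.75
eef_pos: [0.5936, -0.1623, 0.1992]
ee_rot: [3.139, -0.003, 3.021]
force: [-0.5, -0.4, 0.0]
width: 0.0352
gripper_force: 0.0
```

View pics/r.png

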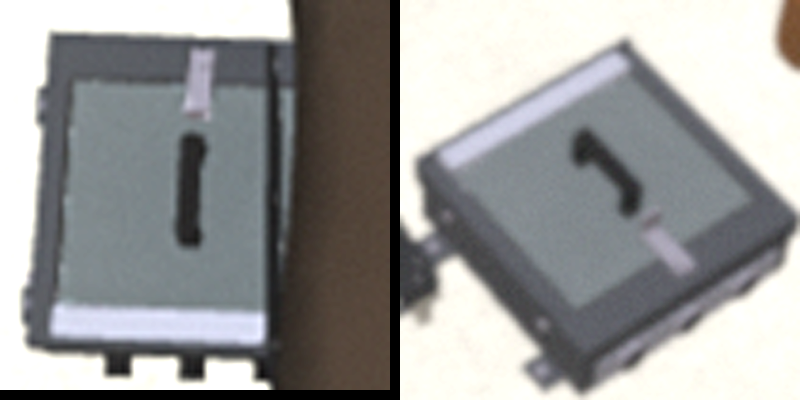

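The catch lies over the front edge pointing to box -x (pivot (202,55), tip (195,115)). The cover is flat inside its walls and the lip strip is in front of its tongue end.

```bash
python3 -c "
from station import *
print(job_done())"
```

```text
the job is handed in; nothing more can be done
None
```

The job is handed in, with no verdict returned: the cover is hooked under the lip, lies flat in its seat (collar about 4 mm high) and the catch is back at its stop; I never went near the mug, jars or lighter.

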